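# Pack two cookie gift sets from the stock

### The job

Make up the two gift sets. The long tray gets the cookie carton in its oblong cell, the tall jar in the middle cell and one short jar in the end cell; the short tray gets the tea tin and the other short jar, one in each cell, either way round. Everything stands upright on the tray's floor, carton and tin square to the tray; set things down, do not drop them, and leave the two bowls where they are.

Things in the scene. Friction and masses are not known exactly. Their poses are not given: they have to be found in the camera images.
- tall_jar_mid (a point): Tall cookie jar, the only tall one: clear round plastic jar of cookies with a black screw cap, 62 mm across its whole height, 104 mm high, about 0.2 kg, standing upright. The point is its centre, half-way up (52 mm above its underside), z along its height.
- short_jar_1_mid (a point): Short cookie jar, one of two alike: clear round plastic jar of cookies with a black screw cap, 48 mm across its whole height, 64 mm high, about 0.1 kg, standing upright. The point is its centre, half-way up (32 mm above its underside).
- short_jar_2_mid (a point): Short cookie jar, one of two alike: clear round plastic jar of cookies with a black screw cap, 48 mm across its whole height, 64 mm high, about 0.1 kg, standing upright. The point is its centre, half-way up (32 mm above its underside).
- tea_tin_mid (a point): Square tea tin of bare gold-toned metal: body 54 x 54 mm and 62 mm high, on it a round lid 42 mm across and 10 mm high (72 mm in all), about 0.15 kg, standing upright. The point is its centre, half-way up (36 mm above its underside); x and y run square to its flat sides, z up.
- carton_mid (a point): White paper cookie carton with a small window on top, 46 mm (its x) by 80 mm (its y) by 60 mm high, about 0.15 kg, standing on its base, rigid. The point is its centre, half-way up (30 mm above its underside).
- long_tray: Long brown kraft-board gift tray (a shallow open box) with three cells in a row, fixed to the table: 272 mm long (its y) by 84 mm wide (its x). Floor 3 mm thick, outer walls and dividers 3 mm thick, their tops 22 mm above the table. Origin: centre of its underside, on the table. Inner cells, all 78 mm wide in x: the oblong cell, 104 mm long, centred at y = -81 mm; the middle square cell, 78 mm long, at y = +13 mm; the square end cell, 78 mm long, at y = +94 mm (all at x = 0).
- short_tray: Short brown kraft-board gift tray with two equal square cells, fixed to the table: 165 mm long (its y) by 84 mm wide (its x), with the same floor (3 mm) and walls (3 mm thick, tops 22 mm above the table). Origin: centre of its underside, on the table. Inner cells 78 x 78 mm, centred at x = 0, y = -40.5 mm and y = +40.5 mm.
- steel_bowl: Bystander: empty steel mixing bowl, 170 mm across the rim, 75 mm high, on the robot's left; not to be moved. Origin: centre of its underside.
- white_bowl: Bystander: white china bowl, 110 mm across the rim, 50 mm high, on the robot's right; not to be moved. Origin: centre of its underside.

How it is judged:
By the outcome, as a careful person would: the job done as asked, in the order asked, and still so for the second after the job is handed in, with the robot touching nothing.
It also fails if it takes over 112 s, if anything falls off the work surface, if the arm or the gripper's body presses on something with over 40 N, if the wrist force passes 120 N, or if a joint passes its speed limit or range.

### The arm

A 6-joint arm with a two-finger parallel gripper is mounted at the origin on the work surface. World frame = base frame: x ahead of the robot, y to its left, z up, the work surface at z = 0. Lengths are in m, angles in degrees, forces in N, time in s.
With the tool pointing down it reaches from about 0.325 to 0.85 m from the base axis. Payload 15.5 kg.
Tool frame: the origin (TCP) lies midway between the tips of the shut fingers; the grasp point (between the pads) lies 19 mm behind it; y points along the fingers, x is the direction in which the jaws open and shut, and the axes are right-handed (so a half turn about y gives the same grasp; the last joint's range is limited). The gripper opens to 91 mm and grips with 3 to 60 N. Pads are 32 mm wide; open, the fingers measure 118 mm over their backs; the gripper's body (76 mm by 178 mm) begins 60 mm behind the grasp point.
Start: joints at [-78.638, 28.281, 77.091, -0, 74.628, -5.472], TCP at [0.181, -0.598, 0.214] pointing down, gripper open.
Joint ranges: [-166.48, 166.48], [-47.26, 123.95], [12.59, 153.08], [-70.14, 250.14], [6.76, 159.57], [-176.63, 176.63]. Speed limits (degrees/s): [108.29, 108.29, 147.25, 172.46, 172.46, 172.46].

### API

Orientations are given as a 3x3 rotation matrix whose columns are the frame's x, y, z axes.
In Python, from bench import ctrl gives the robot as it stands. The module is installed in compiled form; this text tells all that it offers. Calls block until the motion is done:
- ctrl.goto(position, orientation): joint-space move of the TCP to a pose.
- ctrl.move_l(position, vel=0.15, ori=None, contact_N=None): straight line of the TCP; ori=None keeps the orientation; vel is the mean speed in m/s. With contact_N (N) it stops when the force on the tool has changed by that much, and returns True; else False.
- ctrl.movej(angles): joint-space move.
- ctrl.command_gripper(opening): opening from 0.0 (shut) to 1.0 (fully open); the grip force is fixed at half the most; returns when the fingers have stopped.
- ctrl.sleep(seconds).
- ctrl.ik(position, orientation): joint angles nearest the present ones, or None.
- ctrl.read_camera(name): name is "side" or "top" or "wrist"; returns the picture (420x560x3 uint8, blue, green, red); there is no depth.
- ctrl.camera_params(name): a dict with "fx", "fy", "cx", "cy" (pixels), "pose" (4x4, takes a point from camera to world coordinates); the wrist camera has in their place "T_tool_cam" (4x4, takes a point from camera to tool coordinates, whose origin is the TCP and whose axes are the tool frame's). Camera axes: x right, y up, looking along -z (the intrinsics and any distortion apply to the point x, -y, -z); pixel columns grow to the right and rows downward; lengths in m; the calibration is good to about 2 mm. A picture is of the moment at which its call begins: read the wrist's pose just before it. camera_params takes no time and is no camera call.
A pose or a line that the arm cannot do raises ctrl.MotionError and nothing moves.
- ctrl.sign_off(): hands the job in, once; it reports no verdict.
Readings, each from a call of its own:
- ctrl.current_t(): time.
- ctrl.current_q(): joint angles.
- ctrl.current_dq(): joint speeds.
- ctrl.current_effort(): joint torques, N m.
- ctrl.current_tool_pos(): TCP position.
- ctrl.current_eef_rot(): TCP orientation.
- ctrl.current_contact_force(): force on the tool from outside, world axes, zero at the start.
- ctrl.current_wrist_torque(): the same for the moment, N m.
- ctrl.current_grip_width(): opening from 0.0 (shut) to 1.0 (fully open).
Only numpy, scipy, OpenCV 4.12 (cv2) and the standard library are available. Lean on these libraries where they do the work, as an engineer would, in place of code of your own. Each camera call takes 0.05 s, during which the arm holds its last target. There are 200 camera calls.

## Working session

There is one attempt and no reset: what is moved stays moved. The work goes in short steps, each a Python script; the robot and the scene stay as the last script left them, time stands still between calls to the robot, and variables do not carry over. Pictures are saved under pics/ and viewed, about 12 in all and at most 16, crops included, and the job is handed in when it is done.

```bash
mkdir -p pics
python3 - <<'E'
from bench import ctrl
import cv2,numpy as np
np.set_printoptions(precision=4,suppress=True)
for n in("top","side","wrist"):
    cv2.imwrite(f"pics/{n}0.png",ctrl.read_camera(n)); print(n,ctrl.camera_params(n))
print(ctrl.current_eef_rot(),ctrl.current_t())
E
```

```text
top {'fx': 388.9901941227874, 'fy': 388.9901941227874, 'cx': 276.8794599573225, 'cy': 212.38073753953313, 'pose': array([[ 0.0075,  0.9906, -0.1366,  0.3083],
       [-1.    ,  0.0074, -0.0013, -0.0088],
       [-0.0002,  0.1366,  0.9906,  1.4586],
       [ 0.    ,  0.    ,  0.    ,  1.    ]])}
side {'fx': 503.97580717879964, 'fy': 503.97580717879964, 'cx': 286.86762809690646, 'cy': 207.22606715517682, 'pose': array([[-0.9918,  0.0904, -0.0899,  0.3681],
       [-0.1264, -0.7877,  0.603 ,  0.9141],
       [-0.0163,  0.6095,  0.7927,  1.2416],
       [ 0.    ,  0.    ,  0.    ,  1.    ]])}
wrist {'fx': 348.8733406348331, 'fy': 348.8733406348331, 'cx': 279.52552053699895, 'cy': 208.3263175778583, 'T_tool_cam': array([[ 1.    ,  0.0009,  0.0009,  0.0004],
       [ 0.0007,  0.251 , -0.968 , -0.1712],
       [-0.0011,  0.968 ,  0.251 ,  0.0707],
       [ 0.    ,  0.    ,  0.    ,  1.    ]])}
[[ 0.2895 -0.0002  0.9572]
 [-0.9572  0.0009  0.2895]
 [-0.0009 -1.      0.0001]] 0.15
```

View pics/top0.png

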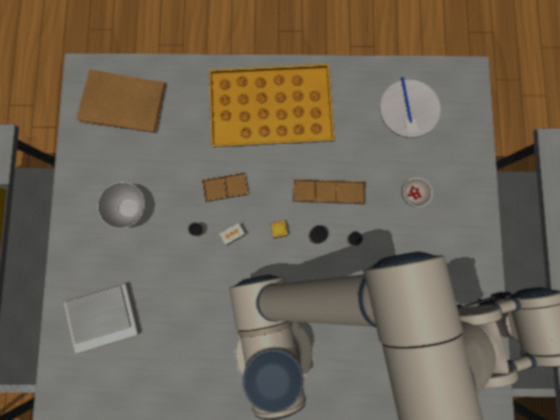

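View pics/side0.png

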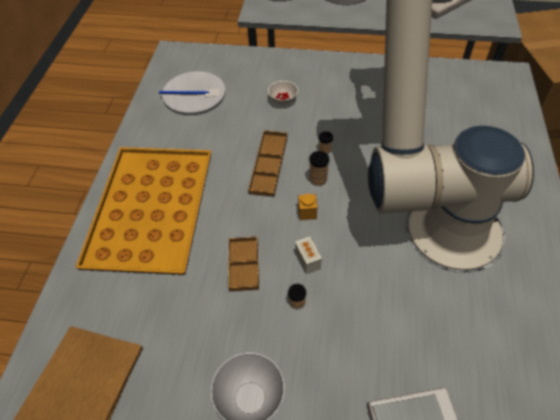

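```bash
cat > h.py <<'E'
from bench import ctrl
import cv2,numpy as np
np.set_printoptions(precision=4,suppress=True)
def R(a):  # tool down, jaw axis at yaw a (deg)
    x=np.array([np.cos(np.radians(a)),np.sin(np.radians(a)),0]);y=np.array([0,0,-1.]);return np.c_[x,y,np.cross(x,y)]
def campose(n):
    p=ctrl.camera_params(n)
    if n!="wrist": return p,np.array(p["pose"])
    T=np.eye(4);T[:3,:3]=ctrl.current_eef_rot();T[:3,3]=ctrl.current_tool_pos();return p,T@p["T_tool_cam"]
def ray(p,T,u,v,z):
    d=T[:3,:3]@np.array([(u-p["cx"])/p["fx"],-(v-p["cy"])/p["fy"],-1]);o=T[:3,3];return o+d*(z-o[2])/d[2]
def proj(p,T,P):
    c=(np.atleast_2d(P)-T[:3,3])@T[:3,:3];return np.c_[p["cx"]-p["fx"]*c[:,0]/c[:,2],p["cy"]+p["fy"]*c[:,1]/c[:,2]]
E
python3 - <<'E'
from h import *
for n,L in(("top",dict(jarL=(195,229,.064),carton=(232,233,.06),tin=(279,229,.072),tall=(318,233,.104),jarR=(356,239,.064),short=(226,186,.02),long=(329,191,.02),steel=(123,205,.07),white=(417,192,.05))),("side",dict(jarL=(297,292,.064),carton=(308,248,.06),tin=(308,200,.072),tall=(319,159,.104),jarR=(326,137,.064)))):
    p,T=campose(n);print(n,p.keys())
    for k,(u,v,z) in L.items(): print(k,ray(p,T,u,v,z)[:2])
for a in (0,90,-90,180):
    for P in ([.42,.0,.42],[.5,.1,.42],[.5,-.15,.42]): print(a,P,ctrl.ik(P,R(a)))
E
```

```text
top dict_keys(['fx', 'fy', 'cx', 'cy', 'pose'])
jarL [0.4381 0.2872]
carton [0.425  0.1541]
tin [ 0.4396 -0.0151]
tall [ 0.4236 -0.1511]
jarR [ 0.4065 -0.2914]
short [0.6057 0.1856]
long [ 0.5894 -0.2024]
steel [0.5226 0.5492]
white [ 0.5822 -0.5223]
side dict_keys(['fx', 'fy', 'cx', 'cy', 'pose'])
jarL [0.4401 0.292 ]
carton [0.4256 0.1505]
tin [ 0.4421 -0.0095]
tall [ 0.4227 -0.1478]
jarR [ 0.4104 -0.286 ]
0 [0.42, 0.0, 0.42] [-8.1581  2.0918 82.3829 -0.     95.5253 -8.1581]
0 [0.5, 0.1, 0.42] [ 4.5976 10.6746 72.3596 -0.     96.9659  4.5976]
0 [0.5, -0.15, 0.42] [-23.2552  11.8282  70.8668  -0.      97.305  -23.2552]
90 [0.42, 0.0, 0.42] [ -8.1581   2.0918  82.3829  -0.      95.5253 -98.1581]
90 [0.5, 0.1, 0.42] [  4.5976  10.6746  72.3596  -0.      96.9659 -85.4024]
90 [0.5, -0.15, 0.42] [ -23.2552   11.8282   70.8668   -0.       97.305  -113.2552]
-90 [0.42, 0.0, 0.42] [-8.1581  2.0918 82.3829 -0.     95.5253 81.8419]
-90 [0.5, 0.1, 0.42] [ 4.5976 10.6746 72.3596 -0.     96.9659 94.5976]
-90 [0.5, -0.15, 0.42] [-23.2552  11.8282  70.8668  -0.      97.305   66.7448]
180 [0.42, 0.0, 0.42] [ -8.1581   2.0918  82.3829  -0.      95.5253 171.8419]
180 [0.5, 0.1, 0.42] [   4.5976   10.6746   72.3596   -0.       96.9659 -175.4024]
180 [0.5, -0.15, 0.42] [-23.2552  11.8282  70.8668  -0.      97.305  156.7448]
```

Run:
```python
from h import *
for i,y in enumerate((-.17,.17)):
    ctrl.goto([.52,y,.32],R(-90)); ctrl.sleep(.2)
    p,T=campose("wrist");im=ctrl.read_camera("wrist");cv2.imwrite(f"pics/w{i}.png",im);np.save(f"w{i}.npy",T)
    cv2.imwrite(f"pics/w{i}b.png",cv2.resize(im,(800,600),interpolation=cv2.INTER_CUBIC))
    print(T[:3,3],ctrl.current_q(),ctrl.current_t())
```

```text
[ 0.5907 -0.171   0.491 ] [-24.4015  16.8518  78.807   -0.0014  84.352   65.6327] 2.4083
[0.5911 0.1686 0.4911] [ 11.7661  16.8438  78.8047  -0.0045  84.3525 101.838 ] 3.9417
```

View pics/w0b.png

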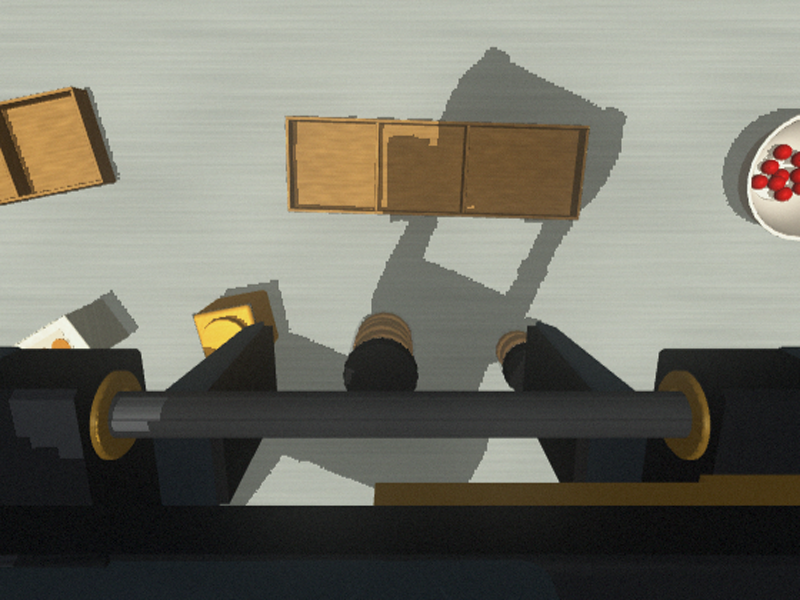

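View pics/w1b.png

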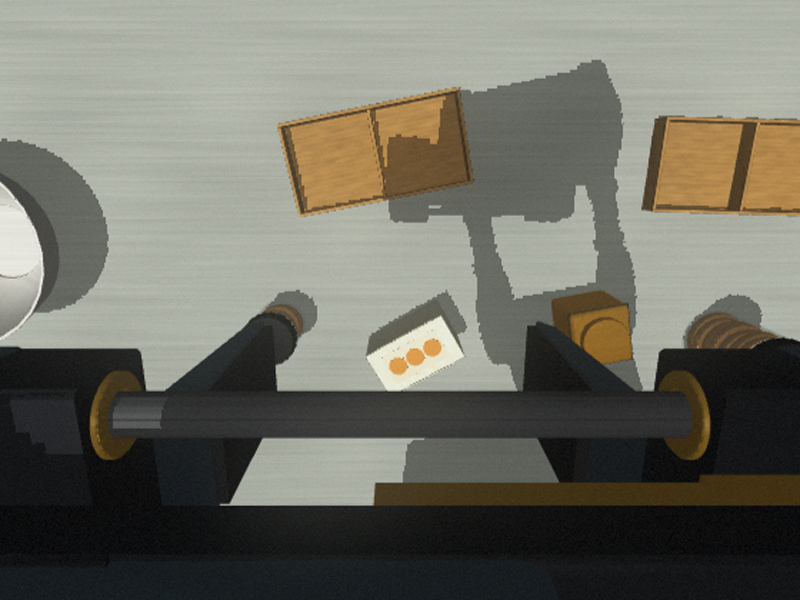

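Run:
```python
from h import *
for i,(x,y) in enumerate(((.40,.15),(.40,-.15)),2):
    ctrl.goto([x,y,.30],R(-90)); ctrl.sleep(.2)
    p,T=campose("wrist");im=ctrl.read_camera("wrist");cv2.imwrite(f"pics/w{i}.png",im);np.save(f"w{i}.npy",T)
    cv2.imwrite(f"pics/w{i}b.png",cv2.resize(im,(800,600),interpolation=cv2.INTER_CUBIC))
    print(T[:3,3],ctrl.current_q(),ctrl.current_t())
```

```text
[0.4717 0.1497 0.4713] [ 12.5219   7.0184  95.1573   0.0002  77.8205 102.5338] 4.75
[ 0.4711 -0.1494  0.4712] [-28.4771   6.9395  95.2407   0.0032  77.8192  61.4439] 6.15
```

View pics/w2b.png

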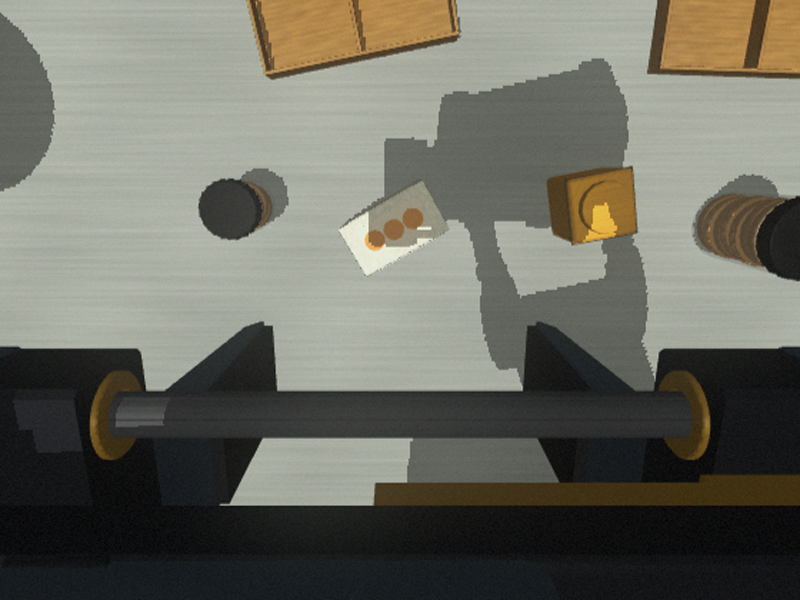

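View pics/w3b.png

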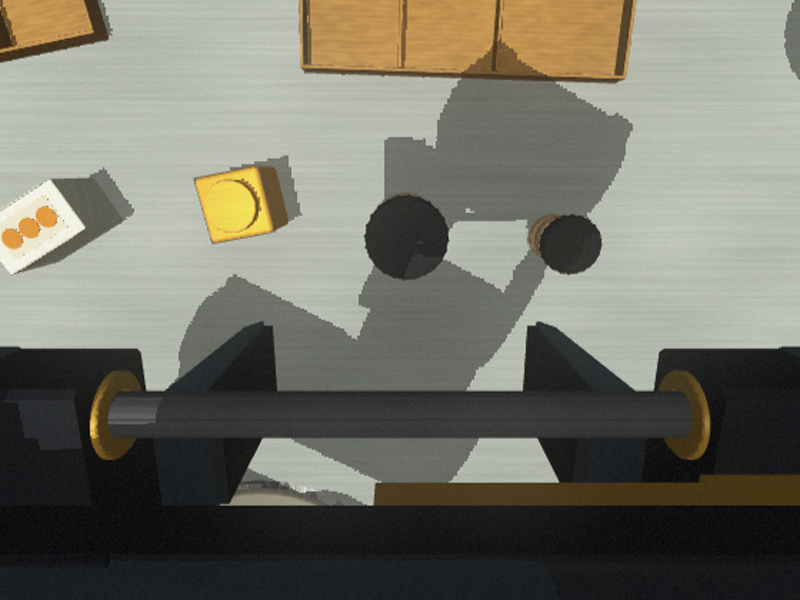

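Run:
```python
from h import *
p=ctrl.camera_params("wrist");s=1/1.42857
def pts(i,L,z): T=np.load(f"w{i}.npy");return np.array([ray(p,T,(u+.5)*s-.5,(v+.5)*s-.5,z)[:2] for u,v in L])
def rect(n,i,L,z):
    q=pts(i,L,z);e=[q[(k+1)%4]-q[k] for k in range(4)]
    print(n,q.mean(0),"len",np.array([np.linalg.norm(v) for v in e]),"ang",np.array([np.degrees(np.arctan2(v[1],v[0]))%180 for v in e]))
rect("long",0,[(286,117),(589,127),(579,218),(289,211)],.022)
rect("short",1,[(278,126),(459,88),(472,181),(301,215)],.022)
rect("carton1",1,[(366,356),(440,316),(464,356),(390,391)],.06)
rect("carton2",2,[(339,231),(420,179),(448,223),(367,276)],.06)
rect("tin2",2,[(569,176),(634,167),(637,235),(572,244)],.062)
rect("tin3",3,[(195,180),(260,168),(276,230),(213,243)],.062)
print("jarL",pts(2,[(231,209)],.064),"tall",pts(3,[(406,237)],.104),"jarR",pts(3,[(570,244)],.064), "lid", pts(2,[(606,207)],.072))
```

```text
long [ 0.5898 -0.2038] len [0.2701 0.0806 0.2704 0.0826] ang [ 88.1045 178.7371  88.5312 178.5507]
short [0.6041 0.1893] len [0.1637 0.0807 0.1613 0.0804] ang [100.9789  10.0623 100.892   11.7848]
carton1 [0.4246 0.1552] len [0.0776 0.0447 0.0768 0.0413] ang [119.562   30.6367 116.9932  31.9346]
carton2 [0.4246 0.1553] len [0.0783 0.0422 0.0805 0.044 ] ang [122.0799  33.5221 123.398   30.5863]
tin2 [ 0.4422 -0.0146] len [0.0515 0.0547 0.0532 0.055 ] ang [97.6751  9.2127 97.949   7.3683]
tin3 [ 0.4418 -0.0168] len [0.0534 0.0501 0.0537 0.0515] ang [100.0326  11.1393 101.5233  10.8135]
jarL [[0.4404 0.286 ]] tall [[ 0.4221 -0.154 ]] jarR [[ 0.4111 -0.2891]] lid [[ 0.4422 -0.0131]]
```

```bash
cat >> h.py <<'E'
LT=(np.array([.5898,-.2038]),-1.6); ST=(np.array([.6041,.1893]),11.0)
def cell(tr,y):
    o,a=tr; return o+y*np.array([-np.sin(np.radians(a)),np.cos(np.radians(a))]),a
def pick(xy,a,p,w):
    """p: TCP height for the grasp, w: expected width (m)"""
    ctrl.goto([*xy,p+.10],R(a)); ctrl.move_l([*xy,p],vel=.12)
    ctrl.command_gripper(0.0); g=ctrl.current_grip_width()*.091
    print("grip mm",g*1e3,"tcp",ctrl.current_tool_pos(),"t",ctrl.current_t())
    if abs(g-w)>.006: raise SystemExit("bad grip")
    ctrl.move_l([*xy,p+.02],vel=.06); ctrl.move_l([*xy,p+.15],vel=.2)
    print("held mm",ctrl.current_grip_width()*91)
def place(tr,y,p):
    xy,a=cell(tr,y); ctrl.goto([*xy,p+.15],R(a)); ctrl.move_l([*xy,p+.015],vel=.15); ctrl.sleep(.2)
    c=ctrl.move_l([*xy,p+.001],vel=.02,contact_N=4)
    print("contact",c,"dz mm",(ctrl.current_tool_pos()[2]-p-.003)*1e3,"F",ctrl.current_contact_force())
    return xy,a
def release(xy,p):
    ctrl.command_gripper(1.0); ctrl.sleep(.1)
    ctrl.move_l([*xy,p+.03],vel=.08); ctrl.move_l([*xy,p+.14],vel=.2); print("t",ctrl.current_t())
E
python3 - <<'E'
from h import *
pick([.4246,.1553],31.5,.027,.046)
place(LT,-.081,.027)
E
```

```text
grip mm 45.99164965086855 tcp [0.4245 0.1553 0.027 ] t 9.2083
held mm 45.65964234231586
contact True dz mm -0.1236224131042499 F [-0.4437  0.0256  5.4594]
```

Run:
```python
from h import *
xy,_=cell(LT,-.081); release(xy,.027)
pick([.4221,-.154],0,.045,.062)
xy,_=place(LT,.013,.045)
```

```text
t 16.1583
grip mm 61.47853963479183 tcp [ 0.4221 -0.154   0.0452] t 18.5583
held mm 61.34137332546732
contact True dz mm 0.07667037284899131 F [-0.7488 -0.6785  5.7154]
```

Run:
```python
from h import *
xy,_=cell(LT,.013); release(xy,.045)
pick([.4111,-.2891],0,.027,.048)
xy,_=place(LT,.094,.027)
```

```text
t 24.3083
grip mm 47.04810994720524 tcp [ 0.4111 -0.2891  0.027 ] t 26.8833
held mm 47.658230784611334
contact True dz mm -0.09458562245749039 F [-0.6584 -0.1465  6.6632]
```

Run:
```python
from h import *
xy,_=cell(LT,.094); release(xy,.027)
pick([.4421,-.0150],9.7,.027,.054)
xy,_=place(ST,-.0405,.027)
```

```text
t 33.1
grip mm 54.20421745876442 tcp [ 0.4421 -0.015   0.0271] t 35.4917
held mm 54.318921164640805
contact True dz mm -0.07518967919743855 F [-0.7412  0.6885  6.623 ]
```

Run:
```python
from h import *
xy,_=cell(ST,-.0405); release(xy,.027)
pick([.4404,.2860],11,.027,.048)
xy,_=place(ST,.0405,.027)
```

```text
t 41.5667
grip mm 47.34142014462177 tcp [0.4404 0.286  0.0271] t 44.175
held mm 47.51242450884548
contact True dz mm -0.0496797610359612 F [-0.2018  1.0097  6.9261]
```

Run:
```python
from h import *
xy,_=cell(ST,.0405); release(xy,.027)
ims=[]
for i,y in ((4,.17),(5,-.19)):
    ctrl.goto([.50,y,.30],R(-90)); ctrl.sleep(.2)
    p,T=campose("wrist");im=ctrl.read_camera("wrist");np.save(f"w{i}.npy",T)
    cv2.imwrite(f"pics/w{i}b.png",cv2.resize(im,(800,600),interpolation=cv2.INTER_CUBIC))
ctrl.goto([.40,.0,.35],R(-90)); ctrl.sleep(.3)
im=ctrl.read_camera("side");cv2.imwrite("pics/side1.png",cv2.resize(im[70:350,190:470],(600,600),interpolation=cv2.INTER_CUBIC))
print(ctrl.current_t())
```

```text
t 50.0917
54.7417
```

View pics/w4b.png

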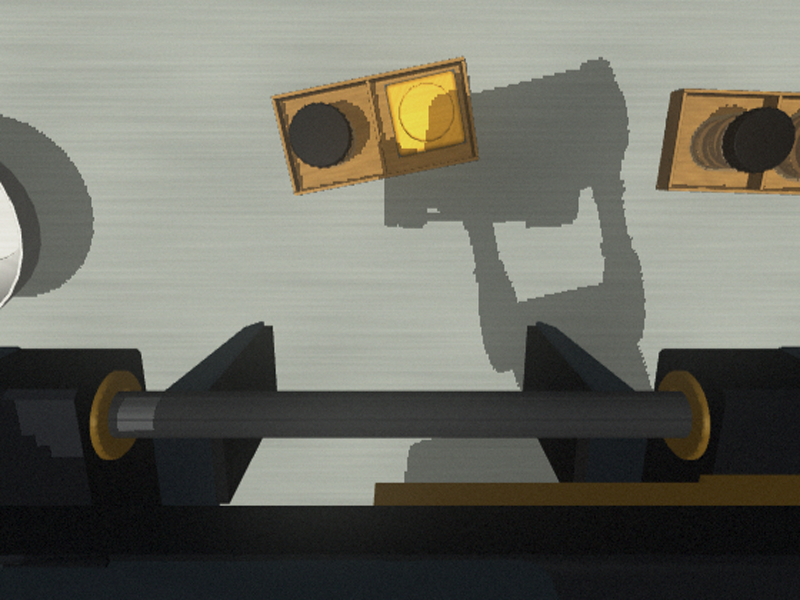

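View pics/w5b.png

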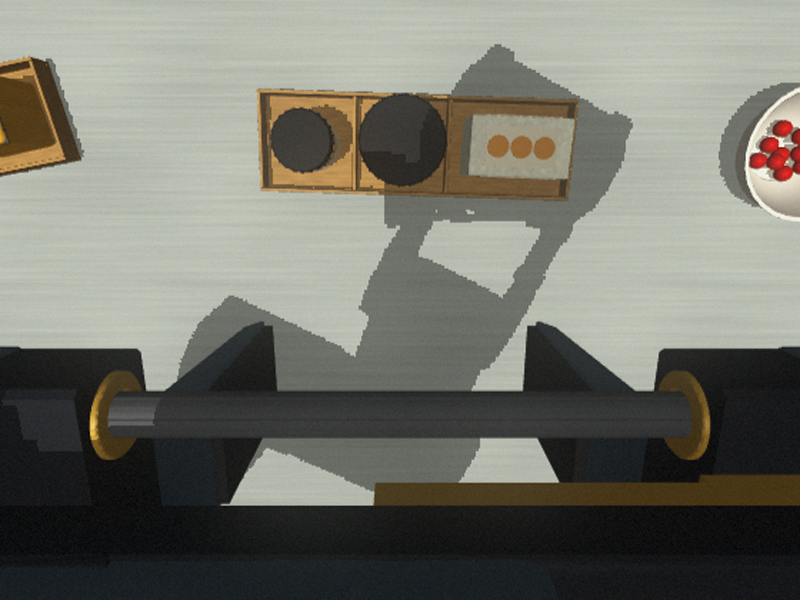

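View pics/side1.png

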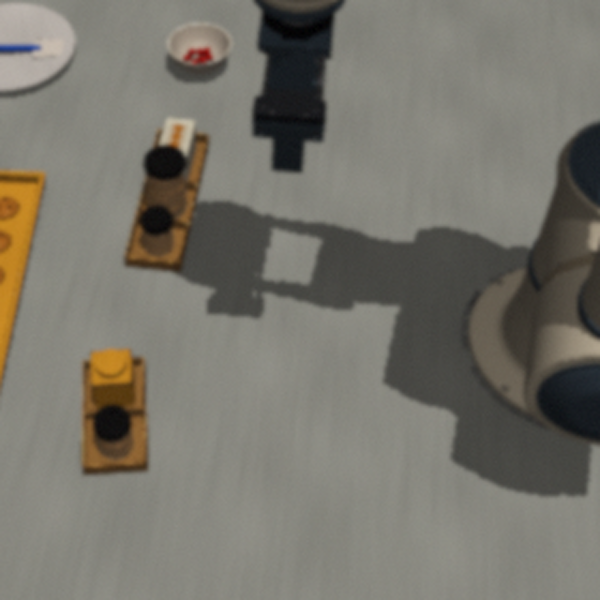

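Run:
```python
from h import *
s=.7;p=ctrl.camera_params("wrist")
def g(i,u,v,z,tr):
    q=ray(p,np.load(f"w{i}.npy"),u*s,v*s,z)[:2]-tr[0];a=np.radians(tr[1]);c,n=np.cos(a),np.sin(a);return np.array([[c,n],[-n,c]])@q*1e3
print("short",g(5,302,140,.067,LT),"tall",g(5,402,140,.107,LT),"carton",g(5,521,147,.063,LT),"tin",g(4,427,110,.075,ST),"jar",g(4,320,135,.067,ST))
ctrl.sleep(.5);ctrl.sign_off();print(ctrl.current_t())
```

```text
short [-0.0842 90.1292] tall [-0.0033 12.8296] carton [ -0.3012 -80.771 ] tin [  0.9036 -40.9835] jar [-0.4083 42.7207]
the job is handed in; nothing more can be done
the job is handed in; nothing more can be done
```

Both gift sets are made up, and I handed the job in at about 55 s of the 112 s allowed.

- **Long tray:** the carton is in the oblong cell, the tall jar in the middle cell and one short jar in the end cell.
- **Short tray:** the tea tin and the other short jar have one cell each.
- **Setting down:** I lowered each piece slowly until I felt it touch, and every contact came within 0.13 mm of the expected tray-floor height, at about 5–7 N.
- **Position:** in the final wrist pictures all five pieces stand upright and sit within 4 mm of their cell centres. The worst was the short jar in the long tray, at 3.9 mm.
- **Squareness:** the carton and the tin are square to their trays within about 0.5°, judged from the picture edges.
- **Bowls:** I never went near either bowl. The final pictures show the white bowl whole but only the edge of the steel one, and I did not measure their positions again.

None of the checks failed or disagreed.

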